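# Close up the cold packs and set out two vials on them

### The arm

A 7-joint arm with a two-finger parallel gripper is mounted at the origin on the work surface. World frame = base frame: x ahead of the robot, y to its left, z up, the work surface at z = 0. Lengths are in m, angles in rad, forces in N, time in s.
With the tool pointing down it reaches from about 0.425 to 0.875 m from the base axis. Payload 4.7 kg.
Tool frame: the origin (TCP) lies between the finger pads; the fingertips stand 11 mm ahead of it and the grasp point (between the pads) lies 8 mm behind it; z points along the fingers, y is the line along which they close (so a half turn about z gives the same grasp; the last joint's range is limited). The gripper opens to 87 mm and grips with 3 to 60 N. Pads are 19 mm wide; open, the fingers measure 117 mm over their backs; the gripper's body (75 mm by 190 mm) begins 51 mm behind the grasp point.
Start: joints at [1.185, 0.321, -0.07, 1.45, 0.023, 1.371, -0.057], TCP at [0.253, -0.599, 0.209] pointing down, gripper open.
Joint ranges: [-2.86, 2.86], [-0.3, 2.09], [-1.38, 1.24], [0.06, 2.45], [-1.56, 4.7], [0.09, 2.05], [-2.69, 2.69]. Speed limits (rad/s): [2.57, 2.57, 3.14, 3.14, 3.14, 3.14, 3.14].

### API

Orientations are given as a rotation vector (axis times angle).
In Python, from bench import ctrl gives the robot as it stands. The module is installed in compiled form; this text tells all that it offers.
- The arm moves only by the shell command python3 -m inch 'ROWS' [FORCE]. ROWS is JSON, a list of rows, each an object with "slide": the shift along the tool's x, y, z scaled (see below), a list of three; "angular": the turn, a rotation vector about the tool's x, y, z scaled (see below), a list of three; "claw": the opening, from -1 (shut) to 1 (fully open). In form: [{"slide": [tx, ty, tz], "angular": [rx, ry, rz], "claw": claw}, ...]. A call has 1 to 10 rows; each row is the pose to reach, as a shift and turn from the pose commanded when the call began, along the tool's axes at that moment; what a row does not reach only later rows make up. The controller multiplies each number of a shift by 0.25 m and each number of a turn by 30 degrees. A row lasts 1/10 s, in which the tool goes at most 50 mm and 8.59 degrees, less where a joint would pass 70% of its speed; a pose out of reach is approached as far as the arm can. A call with a number of a shift or a turn outside -1 to 1 is refused whole. A call with a gripper value outside its range is refused whole. The fingers move at their own pace and stop on an object; FORCE is the grip in N (left out, the last holds). Time passes only in rows, so rows that repeat a pose let the fingers close. It gives the time, the measured TCP pose, the force, the opening and the grip force at its end, in the units of the state.
- ctrl.get_state(): the state, without advancing time (a new reading comes with each control period).
- ctrl.get_image(name): name is "scene" or "top" or "wrist"; returns a dict with "color" (480x640x3 uint8, red, green, blue), "depth" (480x640 float32, m along the optical axis (not along the pixel's ray), 0 where there is no reading), "camera_matrix" (3x3 intrinsics, pixels), "extrinsics" (4x4, takes a point from camera to world coordinates); the wrist camera has in their place "tool_from_camera" (4x4, takes a point from camera to tool coordinates, whose origin is the TCP and whose axes are the flange's). Camera axes: x right, y up, looking along -z (the intrinsics and any distortion apply to the point x, -y, -z); pixel columns grow to the right and rows downward; lengths in m; the calibration is good to about 2 mm. The wrist camera is an equidistant fisheye: a pixel r from the principal point sees the ray r / f radians off the axis. A picture is of the moment at which its call begins: read the wrist's pose just before it.
- ctrl.close_job(): hands the job in; it is judged then, once.
Trained networks look in the newest picture that a camera, given by its name, has taken for a name from the list of things; names that differ only in an ending like _2 or _b are one class to them, and where a whole thing is asked for, a point or a joint stands for the part that bears it (a point fixed in the world has none). Each returns a list of dicts, best first, with "confidence" (0 to 1); they miss things now and then, are a little off and sometimes report something else, mostly with a low value. They report only what shows in the picture. A call takes as long as a camera call. They do not tell look-alikes from the thing itself.
- ctrl.find_in(query, camera): "bbox" ([centre column, centre row, width, height] in pixels, round what is visible of it).
- ctrl.outline_of(query, camera): "mask" (480x640 bool, what is visible of it) and "bbox" ([centre column, centre row, width, height] in pixels, round what is visible of it).
The state is a dict: "time": time; "joint_positions": joint angles; "qd": joint speeds; "joint_torque": joint torques, N m; "position": TCP position; "tool_rot": TCP orientation; "ft_force": force on the tool from outside, world axes, zero at the start; "torque": the same for the moment, N m; "grip_width": opening from 0.0 (shut) to 1.0 (fully open); "grip_force": force on a finger pad.
Only numpy, scipy, OpenCV 4.12 (cv2) and the standard library are available. Lean on these libraries where they do the work, as an engineer would, in place of code of your own. Each camera call takes 0.05 s, during which the arm holds its last target. There are 200 camera calls.

### The job

Set out the two squat, flat-capped vials on the cold packs. First slide the loose cold pack in the steel dish up against the fixed one, so that they meet flush, square and in line; then take the two squat vials out of the sloping tray and stand them upright, one in the middle of each pack. Leave the pointed dropper vials in their pockets and everything else where it is.

Things in the scene. Friction and masses are not known exactly. Their poses are not given: they have to be found in the camera images.
- tray: Fixed grey pocket tray, 175 mm wide (its y) by 130 mm, 22 mm thick, on a low stand, sloping up 30 degrees away from the robot: its normal is (-0.5, 0, 0.866) in its frame. Six square pockets 24 mm wide, 14 mm deep along the normal: two rows 58 mm apart, columns at y = -56, 0, 56 mm. Origin: on the table under its centre; z up.
- pocket_low (a point): Centre of the floor of the lower row's middle pocket (where a vial's base rests).
- pocket_high (a point): Centre of the floor of the upper row's middle pocket.
- vial_a: Glass vial to be moved: short and squat, 38 mm tall, body 22 mm across up to 26 mm high, then a flat-topped aluminium cap 19 mm across, paper label. It starts in a pocket of the lower row, any of the three. Origin: centre of its base; z is its axis, towards the cap.
- vial_b: Glass vial to be moved: short and squat, 38 mm tall, body 22 mm across up to 26 mm high, then a flat-topped aluminium cap 19 mm across, paper label. It starts in a pocket of the upper row, any of the three. Origin: centre of its base; z is its axis, towards the cap.
- dropper_1: Dropper vial, to be left in its pocket: glass body 22 mm across and 30 mm high, then a white nozzle tapering to a point, 60 mm tall in all. Origin: centre of its base; z its axis, towards the nozzle. Starts in the lower row.
- dropper_2: Dropper vial, to be left in its pocket: glass body 22 mm across and 30 mm high, then a white nozzle tapering to a point, 60 mm tall in all. Origin: centre of its base; z its axis, towards the nozzle. Starts in the lower row.
- dropper_3: Dropper vial, to be left in its pocket: glass body 22 mm across and 30 mm high, then a white nozzle tapering to a point, 60 mm tall in all. Origin: centre of its base; z its axis, towards the nozzle. Starts in the upper row.
- dropper_4: Dropper vial, to be left in its pocket: glass body 22 mm across and 30 mm high, then a white nozzle tapering to a point, 60 mm tall in all. Origin: centre of its base; z its axis, towards the nozzle. Starts in the upper row.
- dish: Fixed stainless dish, 160 mm (x) by 300 mm (y), rim 10 mm high, floor 4 mm above the table. The fixed cold pack stands in its +y half: white plastic brick 60 (x) by 100 (y) by 30 mm high, centred at y = 95 mm. Origin: underside centre of the dish; z up. When flush, the loose pack's origin lies at x = 0, y = -5 mm, z = 4 mm in this frame.
- butt_face (a point): Centre of the fixed pack's end face (dish y = 45 mm, facing the dish's -y) against which the loose pack must butt.
- fixed_top (a point): Centre of the fixed pack's top, 34 mm above the table.
- pack: Loose cold pack lying on the dish floor: the same brick, 60 mm (x) by 100 mm (y) by 30 mm high, 0.18 to 0.35 kg. It starts on the -y side of the fixed pack with a gap of about 25 to 60 mm, up to 14 mm out of line and up to 0.28 rad skew. Origin: centre of its underside; y is its long axis.
- pack_top (a point): Centre of the loose pack's top, 30 mm above its underside.
- bottle: Bystander: clear bottle, 54 mm across, 150 mm tall, standing just beyond the dish's +x side near the fixed pack. Origin: underside centre.
- spool: Bystander: white tape spool, 48 mm across, 65 mm tall, standing just beyond the dish's +x side near the loose pack. Origin: underside centre.
- gallipot: Bystander: small steel bowl, 72 mm across, 35 mm tall, on the robot's side of the dish. Origin: underside centre.
- carton: Bystander: small carton, 45 mm by 100 mm (y) by 40 mm tall, behind the tray. Origin: underside centre.
- amber: Bystander: small amber bottle, 38 mm across, 85 mm tall, standing beside the tray on its +y side. Origin: underside centre.
- syringe: Bystander: syringe lying along its y in front of the tray, 117 mm long, 22 mm wide at its flange. Origin: under the barrel, on the table.
Mind the look-alikes: they are no part of the job. Leave any blue or green look-alike of the pack alone.

How it is judged:
By the outcome, as a careful person would: the job done as asked, in the order asked, and still so for the second after the job is handed in, with the robot touching nothing.
It also fails if it takes over 72 s, if anything falls off the work surface, if the arm or the gripper's body presses on something with over 40 N, if the wrist force passes 120 N, or if a joint passes its speed limit or range.

## Working session

There is one attempt and no reset: what is moved stays moved. The work goes in short steps, Python scripts to look and compute and a shell command to move; the robot and the scene stay as the last step left them, time stands still between calls to the robot, and variables do not carry over. Pictures are saved under pics/ and viewed, at most 10 in all, crops included, and the job is handed in when it is done.

```bash
mkdir -p pics; cat > h.py <<'E'
import numpy as np,cv2
from bench import ctrl
from scipy.spatial.transform import Rotation as R
def cloud(im):
    d=im['depth'];K=im['camera_matrix'];v,u=np.mgrid[:480,:640]
    p=np.stack([(u-K[0,2])/K[0,0]*d,-(v-K[1,2])/K[1,1]*d,-d],-1)
    E=im['extrinsics'];return p@E[:3,:3].T+E[:3,3]
def save(n,c): cv2.imwrite('pics/'+n+'.png',c[...,::-1])
E
python3 - <<'E'
from h import *
s=ctrl.get_state();print({k:np.round(v,3) for k,v in s.items()})
for c in('top','scene'):
    im=ctrl.get_image(c);save(c+'0',im['color']);np.savez(c+'0.npz',**im);P=cloud(im)
    print(c,im['camera_matrix'],im['extrinsics'].round(3))
    for q in('vial_a','dropper_1','pack','dish','tray','bottle','spool','gallipot','carton','amber','syringe'):
        for o in ctrl.outline_of(q,c):
            m=o['mask'];z=P[m&(im['depth']>0)]
            print(q,round(o['confidence'],2),np.round(o['bbox']),np.median(z,0).round(3) if len(z) else '',z.min(0).round(3),z.max(0).round(3))
E
```

```text
{'time': np.float64(0.0), 'joint_positions': array([ 1.185,  0.322, -0.07 ,  1.452,  0.023,  1.371, -0.057]), 'qd': array([ 0.001,  0.002,  0.   ,  0.001,  0.001, -0.001, -0.001]), 'joint_torque': array([-0.0000e+00, -4.9128e+01, -4.0400e-01, -3.1253e+01, -6.4000e-02,
        4.3000e-02,  0.0000e+00]), 'position': array([ 0.253, -0.598,  0.208]), 'tool_rot': array([-3.077e+00, -6.240e-01,  1.000e-03]), 'ft_force': array([-0.432, -0.265,  0.393]), 'torque': array([-0.062,  0.008,  0.031]), 'grip_force': np.float64(0.0), 'grip_width': np.float64(0.996)}
top [[602.32215105   0.         322.78721918]
 [  0.         602.32215105 248.48967047]
 [  0.           0.           1.        ]] [[ 0.013  0.994 -0.108  0.417]
 [-1.     0.015  0.016  0.032]
 [ 0.018  0.108  0.994  1.194]
 [ 0.     0.     0.     1.   ]]
vial_a 0.55 [399. 236.  12.  19.] [ 0.563 -0.126  0.095] [ 0.547 -0.139  0.063] [ 0.58  -0.117  0.106]
vial_a 0.48 [398. 264.  14.  14.] [ 0.512 -0.129  0.066] [ 0.497 -0.141  0.046] [ 0.53  -0.12   0.077]
dropper_1 0.69 [458. 261.  17.  22.] [ 0.518 -0.239  0.066] [ 0.498 -0.252  0.02
[... 3873 characters left out ...]
 0.7 [419. 242.  30.  43.] [0.661 0.127 0.063] [ 0.622  0.109 -0.003] [0.682 0.161 0.07 ]
gallipot 0.89 [357. 129.  32.  29.] [0.401 0.299 0.022] [ 0.371  0.252 -0.002] [0.443 0.323 0.039]
gallipot 0.46 [387. 195. 159. 134.] [0.558 0.232 0.005] [ 0.445  0.056 -0.003] [0.641 0.391 0.066]
carton 0.47 [253. 346. 128. 126.] [ 0.589 -0.196  0.066] [ 0.472 -0.275 -0.003] [ 0.623 -0.068  0.116]
amber 0.55 [304. 279.  20.  32.] [ 0.558 -0.065  0.056] [ 0.512 -0.098 -0.004] [ 0.594 -0.015  0.097]
syringe 0.97 [211. 301.  38.  60.] [ 0.439 -0.18   0.011] [ 0.417 -0.235 -0.005] [ 0.457 -0.122  0.018]
syringe 0.69 [257. 328.  26.  33.] [ 0.566 -0.187  0.095] [ 0.527 -0.197  0.053] [ 0.582 -0.167  0.117]
```

```bash
python3 - <<'E'
from h import *
im=cv2.imread('pics/top0.png')
a=cv2.resize(im[140:390,130:500],(740,500),interpolation=cv2.INTER_CUBIC);cv2.imwrite('pics/a.png',a)
s=cv2.imread('pics/scene0.png')
b=cv2.resize(s[270:420,170:350],(720,600),interpolation=cv2.INTER_CUBIC);cv2.imwrite('pics/b.png',b)
E
```

```text
(no output)
```

View pics/a.png

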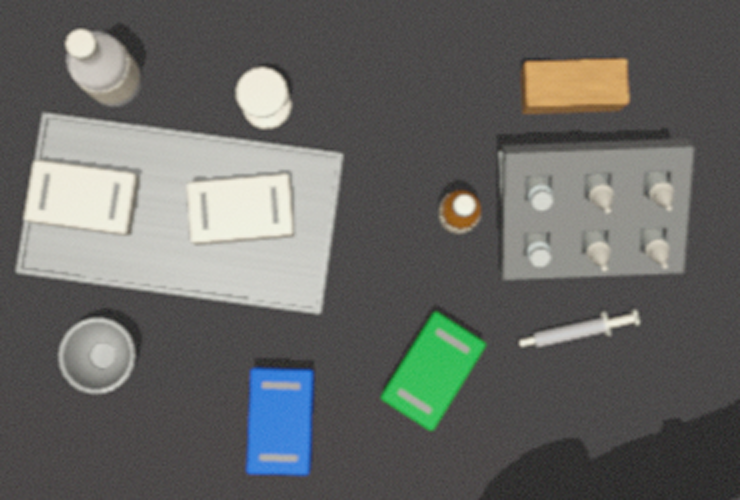

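View pics/b.png

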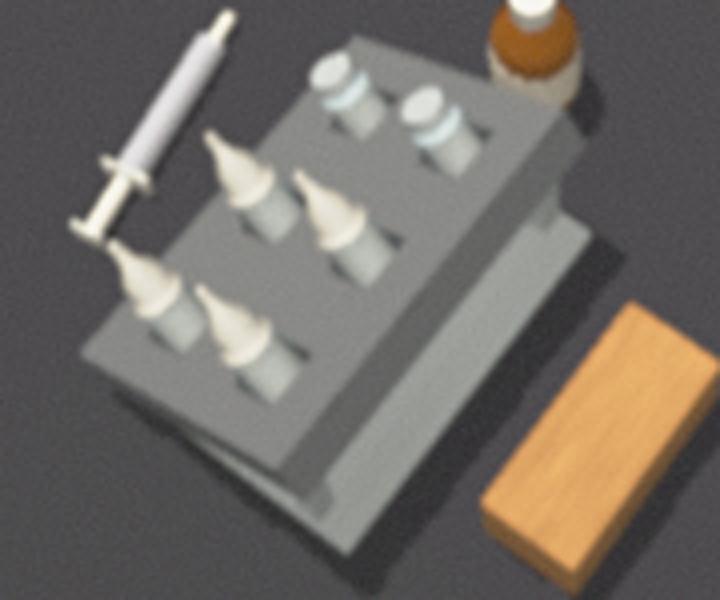

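Both squat vials are in the tray's +y column: flat silver caps at top (399,236) upper row and (398,264) lower row. The other four, at about (430/458, 236/264), have pointed nozzles, so they are droppers. The loose pack is the white brick at (249,246). Blue (270,350) and green (346,327) are look-alikes.

```bash
cat > fit.py <<'E'
from h import *
def rect(pts):
    (c,wh,a)=cv2.minAreaRect((pts*1000).astype(np.float32)); b=cv2.boxPoints((c,wh,a))
    e=[b[1]-b[0],b[2]-b[1]]; l=max(e,key=np.linalg.norm); ang=np.degrees(np.arctan2(l[1],l[0]))%180
    return np.round(np.array(c)/1000,4),np.sort(np.round(wh,1)),round(ang,2)
def packs(im,z0=.034):
    P=cloud(im);C=im['color'].astype(int)
    m=(abs(P[...,2]-z0)<.007)&(C.min(-1)>120)&(P[...,0]>.46)&(P[...,0]<.63)&(P[...,1]>.03)&(P[...,1]<.41)
    m=cv2.morphologyEx(m.astype(np.uint8),cv2.MORPH_OPEN,np.ones((3,3)))
    n,L,st,_=cv2.connectedComponentsWithStats(m)
    out=[]
    for i in range(1,n):
        if st[i,4]>300:
            q=P[L==i]; out.append((rect(q[:,:2]),np.median(q[:,2]).round(4),len(q)))
    return out
E
python3 - <<'E'
from fit import *
for c in('top','scene'):
    im=dict(np.load(c+'0.npz'));P=cloud(im);C=im['color'].astype(int)
    print(c);[print(' pack',x) for x in packs(im)]
    # tray top plane
    m=(P[...,0]>.48)&(P[...,0]<.64)&(P[...,1]>-.29)&(P[...,1]<-.08)&(P[...,2]>.025)
    g=m&(abs(C.max(-1)-105)<40)&(C.max(-1)-C.min(-1)<20)
    q=P[g]
    for k in range(8):
        ce=q.mean(0);n=np.linalg.svd(q-ce,full_matrices=False)[2][2];n*=np.sign(n[2]);d=(q-ce)@n
        q=q[abs(d)<max(.003,1.5*d.std())] if k<7 else q
    print(' tray n',n.round(3),'c',ce.round(4),len(q),'yaw',np.degrees(np.arctan2(-n[1],-n[0])))
    yv=np.cross(n,[1,0,0]);xv=np.array([1,0,0])-n[0]*n;xv/=np.linalg.norm(xv);yv=np.cross(n,xv)
    uv=np.stack([(q-ce)@xv,(q-ce)@yv],1);r=rect(uv);print(' rect',r,'centre',(ce+r[0][0]*xv+r[0][1]*yv).round(4))
    # vials
    for cx,cy in((.563,-.13),(.512,-.13)):
        d=(P-ce)@n
        w=P[(np.hypot(P[...,0]-cx,P[...,1]-cy)<.025)&(d>.017)]
        h=(w-ce)@n;top=w[h>np.percentile(h,60)]
        print(' vial',len(w),'h',np.percentile(h,[50,80,95]).round(4),'topmean',top.mean(0).round(4))
    # dish floor
    m=(abs(P[...,2]-.004)<.1)&(P[...,0]>.43)&(P[...,0]<.68)&(P[...,1]>.03)&(P[...,1]<.42)&(P[...,2]<.02)&(C.min(-1)>105)
    m=cv2.morphologyEx(m.astype(np.uint8),cv2.MORPH_OPEN,np.ones((5,5)))
    n_,L,st,_=cv2.connectedComponentsWithStats(m);i=1+st[1:,4].argmax();q=P[L==i];print(' dish',rect(q[:,:2]),np.median(q[:,2]))
s=ctrl.get_state();print(R.from_rotvec(s['tool_rot']).as_matrix().round(3))
E
```

```text
top
 pack ((array([0.5596, 0.3097]), array([ 60.4, 101.4]), np.float32(82.89)), np.float64(0.034), 1601)
 pack ((array([0.5504, 0.1555]), array([ 60.4, 100.1]), np.float32(95.8)), np.float64(0.0341), 1575)
 tray n [-0.491 -0.02   0.871] c [ 0.549  -0.1915  0.065 ] 729 yaw 2.314259582000953
 rect (array([-0.0026,  0.0063]), array([132.2, 176. ]), np.float32(93.16)) centre [ 0.5467 -0.1852  0.0639]
 vial 93 h [0.0253 0.0276 0.0289] topmean [ 0.5541 -0.127   0.1012]
 vial 84 h [0.0253 0.0272 0.0288] topmean [ 0.5042 -0.1312  0.0728]
 dish (array([0.5495, 0.217 ]), array([165.3, 306.9]), np.float32(83.03)) 0.004469887796946681
scene
 pack ((array([0.5595, 0.3085]), array([ 61.3, 102.8]), np.float32(82.48)), np.float64(0.0339), 1238)
 pack ((array([0.5502, 0.1553]), array([ 60.8, 102.8]), np.float32(95.91)), np.float64(0.0339), 1451)
 tray n [-0.498 -0.026  0.867] c [ 0.5552 -0.191   0.0692] 4129 yaw 3.0410438450816293
 rect (array([-0.0103,  0.0056]), array([134.8, 175.8]), np.float32(93.49)) centre [ 0.5463 -0.1852  0.0643]
 vial 109 h [0.0243 0.0252 0.0263] topmean [ 0.5551 -0.1294  0.1003]
 vial 97 h [0.0239 0.0253 0.0258] topmean [ 0.5046 -0.1318  0.0711]
 dish (array([0.5452, 0.221 ]), array([169.4, 312.6]), np.float32(83.05)) 0.004501024524139419
[[ 0.921  0.389 -0.   ]
 [ 0.389 -0.921 -0.   ]
 [-0.     0.    -1.   ]]
```

```bash
cat >> h.py <<'E'
def down(az,tilt=0,taz=0):
    "tool z down (or tilted: z=-n), y at azimuth az deg"
    t,a=np.radians(tilt),np.radians(taz); z=np.array([np.sin(t)*np.cos(a),np.sin(t)*np.sin(a),-np.cos(t)])
    y=np.array([np.cos(np.radians(az)),np.sin(np.radians(az)),0]); y-=z*(y@z); y/=np.linalg.norm(y)
    return np.stack([np.cross(y,z),y,z],1)
def rel(p,Rt):
    s=ctrl.get_state();R0=R.from_rotvec(s['tool_rot']).as_matrix()
    sl=R0.T@(np.array(p)-s['position'])/.25; an=np.degrees(R.from_matrix(R0.T@Rt).as_rotvec())/30
    print('slide',sl.round(4),'ang',an.round(4))
E
python3 - <<'E'
from h import *
rel((.5503,.1554,.12),down(5.85))
E
```

```text
slide [ 2.2696 -2.3159  0.3565] ang [ 1.0000e-04  1.0000e-04 -2.4314e+00]
```

```bash
r='{"slide":[0.85,-0.75,0.0],"angular":[0,0,-0.9],"claw":1}'; python3 -m inch '[{"slide":[0.9,-0.75,0],"angular":[0,0,-0.9],"claw":1},{"slide":[0.9,-0.75,0],"angular":[0,0,-0.9],"claw":1},{"slide":[0.9,-0.75,0],"angular":[0,0,-0.9],"claw":1},{"slide":[0.9,-0.75,0],"angular":[0,0,-0.9],"claw":1},{"slide":[0.9,-0.75,0],"angular":[0,0,-0.9],"claw":1},{"slide":[0.9,-0.75,0],"angular":[0,0,-0.9],"claw":1},{"slide":[0.9,-0.75,0],"angular":[0,0,-0.9],"claw":1}]' 20
python3 - <<'E'
from h import *
rel((.5503,.1554,.12),down(5.85))
E
```

```text
time: 1.9
position: [0.3915, -0.3318, 0.2099]
tool_rot: [-2.841, -1.341, -0.004]
ft_force: [-0.0, 0.2, 0.7]
grip_width: 0.996
grip_force: 0.0
slide [ 1.9074 -0.7485  0.3635] ang [ 0.0033 -0.0037 -1.5105]
```

```bash
python3 -m inch '[{"slide":[1,-0.4,0],"angular":[0,0,-0.8],"claw":1},{"slide":[1,-0.4,0],"angular":[0,0,-0.8],"claw":1},{"slide":[1,-0.4,0],"angular":[0,0,-0.8],"claw":1},{"slide":[1,-0.4,0],"angular":[0,0,-0.8],"claw":1},{"slide":[1,-0.4,0],"angular":[0,0,-0.8],"claw":1},{"slide":[1,-0.4,0],"angular":[0,0,-0.8],"claw":1},{"slide":[1,-0.4,0],"angular":[0,0,-0.8],"claw":1}]'
python3 - <<'E'
from h import *
rel((.5503,.1554,.12),down(5.85))
E
```

```text
time: 2.6
position: [0.4728, -0.0793, 0.2096]
tool_rot: [2.504, 1.897, 0.002]
ft_force: [0.2, -1.6, -0.6]
grip_width: 1.002
grip_force: 0.0
slide [0.9874 0.044  0.3591] ang [ 0.0021 -0.0008 -0.7187]
```

```bash
python3 -m inch '[{"slide":[0.987,0.044,0.25],"angular":[0,0,-0.718],"claw":1},{"slide":[0.987,0.044,0.25],"angular":[0,0,-0.718],"claw":1},{"slide":[0.987,0.044,0.25],"angular":[0,0,-0.718],"claw":1},{"slide":[0.987,0.044,0.25],"angular":[0,0,-0.718],"claw":1},{"slide":[0.987,0.044,0.25],"angular":[0,0,-0.718],"claw":1},{"slide":[0.987,0.044,0.25],"angular":[0,0,-0.718],"claw":1},{"slide":[0.987,0.044,0.25],"angular":[0,0,-0.718],"claw":1},{"slide":[0.987,0.044,0.25],"angular":[0,0,-0.718],"claw":1}]'
python3 - <<'E'
from h import *
rel((.5503,.1554,.021),down(5.85))
E
```

```text
time: 3.4
position: [0.5512, 0.1483, 0.1464]
tool_rot: [2.116, 2.321, -0.003]
ft_force: [0.5, -1.2, -0.5]
grip_width: 1.002
grip_force: 0.0
slide [ 0.0295 -0.0007  0.5016] ang [-0.001   0.0035 -0.0191]
```

```bash
python3 -m inch '[{"slide":[0,0,0.2],"angular":[0,0,0],"claw":1},{"slide":[0,0,0.3],"angular":[0,0,0],"claw":1},{"slide":[0,0,0.3],"angular":[0,0,0],"claw":1},{"slide":[0,0,0.3],"angular":[0,0,0],"claw":1}]'
python3 - <<'E'
from h import *
rel((.5503,.1554,.021),down(5.85))
E
```

```text
time: 3.8
position: [0.5515, 0.1492, 0.0726]
tool_rot: [2.116, 2.321, -0.0]
ft_force: [0.2, 0.0, -0.1]
grip_width: 1.002
grip_force: 0.0
slide [ 0.0254 -0.0026  0.2063] ang [ 0.0016  0.002  -0.0188]
```

```bash
python3 -m inch '[{"slide":[0.0255,-0.0026,0.1],"angular":[0,0,-0.019],"claw":1},{"slide":[0.0255,-0.0026,0.205],"angular":[0,0,-0.019],"claw":1},{"slide":[0.0255,-0.0026,0.205],"angular":[0,0,-0.019],"claw":1},{"slide":[0.0255,-0.0026,0.205],"angular":[0,0,-0.019],"claw":-0.2},{"slide":[0.0255,-0.0026,0.205],"angular":[0,0,-0.019],"claw":-0.2},{"slide":[0.0255,-0.0026,0.205],"angular":[0,0,-0.019],"claw":-0.2},{"slide":[0.0255,-0.0026,0.205],"angular":[0,0,-0.019],"claw":-0.2},{"slide":[0.0255,-0.0026,0.205],"angular":[0,0,-0.019],"claw":-0.2}]' 15
python3 - <<'E'
from h import *
rel((.5471,.2100,.021),down(-7.15))
im=ctrl.get_image('top');print(packs(im)) if 0 else None
from fit import packs
[print(x) for x in packs(im)]
E
```

```text
time: 4.6
position: [0.55, 0.1575, 0.021]
tool_rot: [2.101, 2.334, 0.001]
ft_force: [-0.4, 0.4, 2.4]
grip_width: 0.632
grip_force: 1.7
slide [2.10e-01 1.04e-02 1.00e-04] ang [0.0024 0.     0.4387]
((array([0.5595, 0.31  ]), array([ 60.2, 101.4]), np.float32(83.06)), np.float64(0.0341), 1412)
```

```bash
python3 -m inch '[{"slide":[0,0,0],"angular":[0,0,0],"claw":-0.2},{"slide":[0,0,0],"angular":[0,0,0],"claw":-0.2},{"slide":[0,0,0],"angular":[0,0,0],"claw":-0.2}]' 15
python3 - <<'E'
from h import *
im=ctrl.get_image('wrist');save('w1',im['color'])
E
```

```text
time: 4.95
position: [0.5498, 0.1578, 0.0211]
tool_rot: [2.101, 2.335, 0.001]
ft_force: [-1.5, 0.5, 5.6]
grip_width: 0.415
grip_force: 2.8
```

View pics/w1.png

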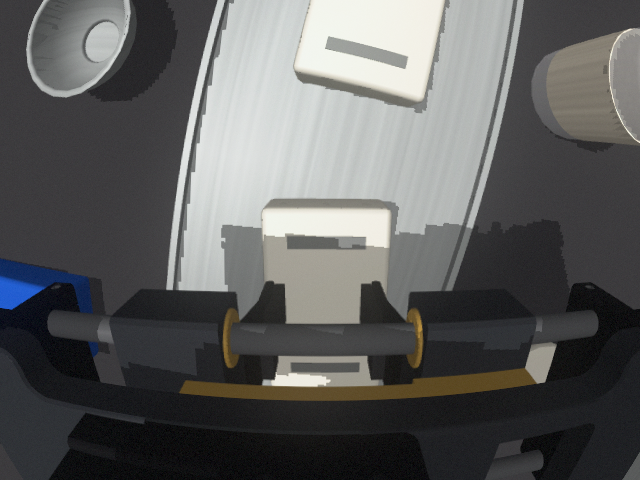

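```bash
cat >> h.py <<'E'
def wcloud(im,s):
    d=im['depth'];K=im['camera_matrix'];v,u=np.mgrid[:480,:640]
    a=(u-K[0,2])/K[0,0];b=(v-K[1,2])/K[1,1];r=np.hypot(a,b)+1e-9;k=np.tan(np.minimum(r,1.5))/r
    p=np.stack([a*k*d,-b*k*d,-d],-1);T=im['tool_from_camera'];t=p@T[:3,:3].T+T[:3,3]
    return t,t@R.from_rotvec(s['tool_rot']).as_matrix().T+s['position']
E
python3 - <<'E'
from h import *
s=ctrl.get_state();im=ctrl.get_image('wrist');t,w=wcloud(im,s)
for u,v in((330,30),(325,215),(325,260),(325,300),(272,260),(380,260),(320,367),(275,290),(372,290),(280,300),(368,300),(284,320),(280,340)):
    print(u,v,'tool',t[v,u].round(3),'world',w[v,u].round(3),im['color'][v,u])
sc=ctrl.get_image('scene');save('s1',cv2.resize(sc['color'][120:300,300:520],None,fx=3.3,fy=3.3)[:600,:800])
E
```

```text
330 30 tool [ 0.125  0.004 -0.013] world [0.541 0.283 0.034] [243 246 238]
325 215 tool [ 0.042  0.002 -0.014] world [0.547 0.2   0.035] [241 242 232]
325 260 tool [ 0.021  0.002 -0.014] world [0.549 0.179 0.035] [164 160 151]
325 300 tool [ 0.001  0.002 -0.014] world [0.552 0.159 0.035] [160 158 146]
272 260 tool [ 0.021 -0.023 -0.014] world [0.525 0.177 0.035] [163 159 149]
380 260 tool [ 0.021  0.028 -0.012] world [0.575 0.181 0.033] [162 160 149]
320 367 tool [-0.038 -0.001 -0.014] world [0.553 0.12  0.035] [86 85 83]
275 290 tool [ 0.01  -0.021 -0.022] world [0.528 0.165 0.043] [47 47 45]
372 290 tool [ 0.01   0.023 -0.022] world [0.572 0.17  0.043] [45 43 42]
280 300 tool [ 0.01  -0.017 -0.033] world [0.532 0.166 0.054] [43 41 40]
368 300 tool [ 0.009  0.02  -0.032] world [0.569 0.169 0.053] [42 41 38]
284 320 tool [-0.006 -0.017 -0.022] world [0.533 0.15  0.043] [39 41 36]
280 340 tool [ 0.03  -0.009 -0.101] world [0.537 0.187 0.122] [70 70 71]
```

View pics/s1.png

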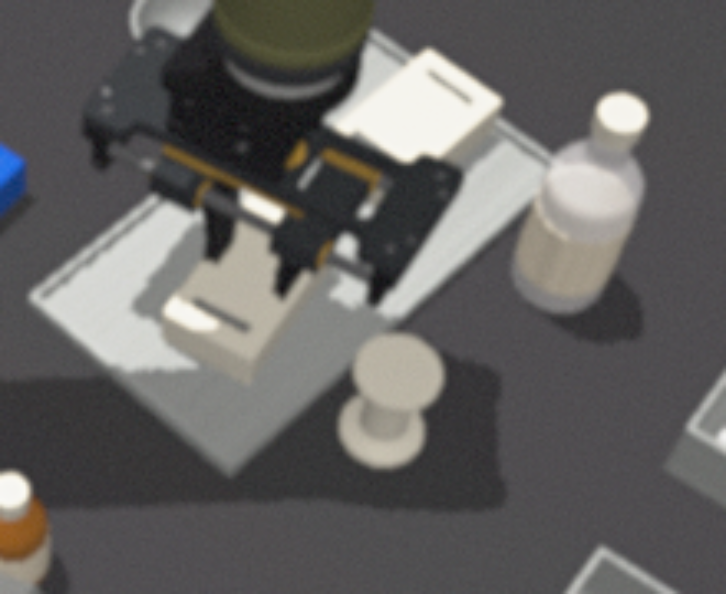

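The crop shows the fingers over the loose pack, centred near (250,260), with the jaws narrower than the pack. Checking where the fingertips really are.

```bash
python3 - <<'E'
from h import *
s=ctrl.get_state();im=ctrl.get_image('scene');P=cloud(im);C=im['color'].max(-1)
R0=R.from_rotvec(s['tool_rot']).as_matrix();t=(P-s['position'])@R0
m=(C<75)&(abs(t[...,0])<.03)&(t[...,2]>-.05)&(abs(t[...,1])<.06)&(P[...,2]>.012)
for sg in(-1,1):
    q=t[m&(t[...,1]*sg>0)];i=np.argsort(-q[:,2])[:8];print(q[i].round(3).tolist())
w=ctrl.get_image('wrist');tt,W=wcloud(w,s);d=w['color'].max(-1)
for v in(285,290,295,300):
    print(v,[(u,*(tt[v,u]*1000).round(0).astype(int),d[v,u]) for u in range(235,296,6)])
print(s['grip_width'],s['ft_force'],s['grip_force'])
E
```

```text
[[-0.007, -0.023, -0.014], [-0.007, -0.021, -0.015], [-0.006, -0.021, -0.017], [-0.008, -0.023, -0.018], [-0.01, -0.025, -0.019], [-0.008, -0.027, -0.019], [-0.007, -0.019, -0.02], [0.004, -0.019, -0.02]]
[[-0.008, 0.023, -0.015], [-0.008, 0.021, -0.017], [0.012, 0.024, -0.017], [-0.007, 0.02, -0.018], [-0.007, 0.019, -0.02], [-0.004, 0.024, -0.02], [-0.01, 0.023, -0.02], [-0.001, 0.025, -0.021]]
285 [(235, np.int64(-4), np.int64(-49), np.int64(16), np.uint8(118)), (241, np.int64(-4), np.int64(-46), np.int64(16), np.uint8(118)), (247, np.int64(-4), np.int64(-42), np.int64(17), np.uint8(117)), (253, np.int64(-4), np.int64(-39), np.int64(17), np.uint8(119)), (259, np.int64(-4), np.int64(-35), np.int64(17), np.uint8(120)), (265, np.int64(10), np.int64(-26), np.int64(-18), np.uint8(75)), (271, np.int64(11), np.int64(-23), np.int64(-18), np.uint8(48)), (277, np.int64(9), np.int64(-21), np.int64(-14), np.uint8(49)), (283, np.int64(9), np.int64(-18), np.int64(-15), np.uint8(47)), (289, np.int64(9), np.int64(-15), np.int64(-13), np.uint8(164)), (295, np.int64(9), np.int64(-12), np.int64(-13)
[... 1558 characters left out ...]
4(-46), np.int64(16), np.uint8(115)), (247, np.int64(-13), np.int64(-43), np.int64(17), np.uint8(118)), (253, np.int64(-14), np.int64(-39), np.int64(18), np.uint8(115)), (259, np.int64(-13), np.int64(-36), np.int64(17), np.uint8(78)), (265, np.int64(11), np.int64(-23), np.int64(-35), np.uint8(41)), (271, np.int64(10), np.int64(-21), np.int64(-33), np.uint8(43)), (277, np.int64(10), np.int64(-19), np.int64(-32), np.uint8(45)), (283, np.int64(7), np.int64(-17), np.int64(-26), np.uint8(46)), (289, np.int64(1), np.int64(-15), np.int64(-13), np.uint8(160)), (295, np.int64(1), np.int64(-13), np.int64(-13), np.uint8(160))]
0.40367893092324025 [-1.00648555 -0.38728938  5.21897468] 2.8186547773657367
```

```bash
python3 -m inch '[{"slide":[0,0,0],"angular":[0,0,0],"claw":0.0},{"slide":[0,0,0],"angular":[0,0,0],"claw":0.5},{"slide":[0,0,0],"angular":[0,0,0],"claw":1},{"slide":[0,0,0],"angular":[0,0,0],"claw":1},{"slide":[0,0,0],"angular":[0,0,0],"claw":1},{"slide":[0,0,0],"angular":[0,0,0],"claw":1},{"slide":[0,0,0],"angular":[0,0,0],"claw":1}]'
python3 - <<'E'
from h import *
s=ctrl.get_state()
w=ctrl.get_image('wrist');tt,W=wcloud(w,s);d=w['color'].max(-1);save('w2',w['color'])
print(s['grip_width'],s['ft_force'],s['grip_force'])
E
```

```text
time: 5.9
position: [0.5479, 0.1573, 0.0199]
tool_rot: [-2.1, -2.334, 0.004]
ft_force: [-0.3, 0.5, 1.6]
grip_width: 0.943
grip_force: 0.6
0.9432736121572121 [-0.33614314  0.54097477  1.60743858] 0.635149385780096
```

View pics/w2.png

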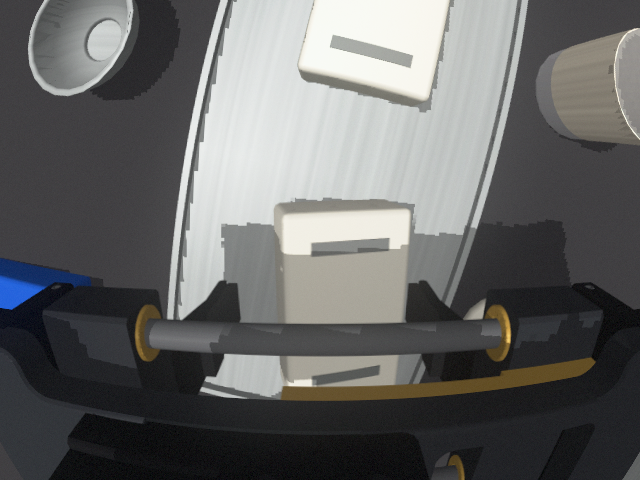

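```bash
python3 - <<'E'
from h import *
from fit import *
s=ctrl.get_state()
w=ctrl.get_image('wrist');t,W=wcloud(w,s);C=w['color'].max(-1)
for v in(215,235,260,300):
    z=t[v];m=(abs(z[:,2]+.014)<.006)&(abs(z[:,1])<.06);u=np.where(m)[0]
    print(v,'y range',z[u,1].min().round(4),z[u,1].max().round(4),'x',np.median(z[u,0]).round(4),'z ends',z[u[2:8],2].mean().round(4),z[u[-8:-2],2].mean().round(4))
c=t[:,345];m=(abs(c[:,2]+.014)<.006)&(np.arange(480)>150);print('x ext',c[m,0].min(),c[m,0].max())
for c in('top','scene'):[print(c,x) for x in packs(ctrl.get_image(c))]
print(ctrl.get_state()['ft_force'],ctrl.get_state()['grip_width'])
E
```

```text
215 y range -0.0256 0.0335 x 0.0427 z ends -0.0145 -0.0148
235 y range -0.0256 0.0333 x 0.0335 z ends -0.0148 -0.0151
260 y range -0.0257 0.0339 x 0.0217 z ends -0.0145 -0.0143
300 y range -0.0416 0.0423 x 0.0015 z ends -0.0141 -0.0145
x ext -0.05039131914918807 0.04636738968937994
top ((array([0.5597, 0.3102]), array([ 60.4, 101.4]), np.float32(83.19)), np.float64(0.0341), 1410)
scene ((array([0.5605, 0.3148]), array([60.2, 93.7]), np.float32(83.16)), np.float64(0.034), 954)
scene ((array([0.5514, 0.1435]), array([60.1, 79.5]), np.float32(95.81)), np.float64(0.0339), 1126)
[ 0.86811916 -0.88771989  0.17911485] 0.9917536319277964
```

```bash
python3 - <<'E'
from h import *
s=ctrl.get_state();R0=R.from_rotvec(s['tool_rot']).as_matrix()
for c in('scene','wrist','top'):
    im=ctrl.get_image(c);P=wcloud(im,s)[1] if c=='wrist' else cloud(im);C=im['color'].max(-1)
    t=(P-s['position'])@R0
    m=(C<80)&(abs(t[...,0])<.02)&(t[...,2]>-.05)&(t[...,2]<.015)&(abs(t[...,1])<.065)&(abs(t[...,1])>.03)
    for sg in(-1,1):
        q=t[m&(t[...,1]*sg>0)];i=np.argsort(-q[:,2])[:6];print(c,len(q),q[i].round(3).tolist())
print(s['position'],s['joint_torque'].round(1))
E
```

```text
scene 83 [[-0.007, -0.049, -0.014], [0.003, -0.044, -0.016], [-0.003, -0.045, -0.017], [-0.008, -0.047, -0.017], [-0.001, -0.044, -0.017], [-0.008, -0.051, -0.018]]
scene 57 [[-0.008, 0.049, -0.014], [-0.006, 0.043, -0.016], [-0.009, 0.047, -0.017], [-0.008, 0.046, -0.017], [-0.009, 0.044, -0.018], [-0.009, 0.05, -0.019]]
wrist 1268 [[-0.009, -0.05, 0.015], [-0.008, -0.043, -0.013], [0.007, -0.043, -0.013], [0.009, -0.046, -0.013], [0.009, -0.043, -0.013], [0.003, -0.043, -0.013]]
wrist 1298 [[-0.008, 0.052, 0.015], [-0.009, 0.052, 0.014], [0.009, 0.048, -0.012], [0.002, 0.045, -0.013], [0.011, 0.05, -0.013], [0.009, 0.045, -0.013]]
top 0 []
top 0 []
[0.54832505 0.15714675 0.01942548] [ -0.  -41.4  -8.4 -25.7  -0.1   0.    0. ]
```

Two cameras agree that the fingertips end about 14 mm *behind* the reported TCP, not 11 mm ahead. The jaws therefore slid over the pack's top. I'll use this measured offset from here on: tip = TCP − 14 mm, so go 24 mm lower.

```bash
python3 -m inch '[{"slide":[0,0.016,0.05],"angular":[0,0,0],"claw":1},{"slide":[0,0.016,0.094],"angular":[0,0,0],"claw":1},{"slide":[0,0.016,0.094],"angular":[0,0,0],"claw":0.2},{"slide":[0,0.016,0.094],"angular":[0,0,0],"claw":0.2},{"slide":[0,0.016,0.094],"angular":[0,0,0],"claw":0.2},{"slide":[0,0.016,0.094],"angular":[0,0,0],"claw":0.2},{"slide":[0,0.016,0.094],"angular":[0,0,0],"claw":0.2}]' 15
python3 - <<'E'
from h import *
s=ctrl.get_state();rel((.5471,.2100,s['position'][2]),down(-7.15))
E
```

```text
time: 6.95
position: [0.553, 0.1579, -0.0029]
tool_rot: [-2.102, -2.335, 0.001]
ft_force: [-1.4, -0.0, 2.6]
grip_width: 0.692
grip_force: 15.0
slide [ 2.096e-01 -1.600e-03 -1.000e-04] ang [-0.0014  0.0008  0.439 ]
```

```bash
python3 -m inch '[{"slide":[0.05,-0.001,0],"angular":[0,0,0.15],"claw":0.2},{"slide":[0.1,-0.003,0],"angular":[0,0,0.3],"claw":0.2},{"slide":[0.165,-0.004,0],"angular":[0,0,0.439],"claw":0.2},{"slide":[0.165,-0.004,0],"angular":[0,0,0.439],"claw":0.2},{"slide":[0.165,-0.004,0],"angular":[0,0,0.439],"claw":0.2},{"slide":[0.165,-0.004,0],"angular":[0,0,0.439],"claw":0.2}]' 15
python3 - <<'E'
from h import *
from fit import rect
s=ctrl.get_state();w=ctrl.get_image('wrist');t,W=wcloud(w,s);save('w3',w['color'])
m=(abs(W[...,2]-.034)<.006)&(w['color'].min(-1)>90)&(np.mgrid[:480,:640][0]<285)
m=cv2.morphologyEx(m.astype(np.uint8),cv2.MORPH_OPEN,np.ones((3,3)))
n,L,st,_=cv2.connectedComponentsWithStats(m)
for i in range(1,n):
    if st[i,4]>800:
        q=t[L==i];print(st[i],rect(q[:,:2]),'x',q[:,0].min().round(4),q[:,0].max().round(4),'y',np.percentile(q[:,1],[.5,99.5]).round(4))
        for a,b in((.03,.04),(.065,.08),(.08,.1),(.1,.12)):
            k=q[(q[:,0]>a)&(q[:,0]<b),1]
            if len(k)>20:print('  ',a,b,k.min().round(4),k.max().round(4))
for c in('top',):
  im=ctrl.get_image(c);P=cloud(im);from fit import packs;[print(x) for x in packs(im)]
E
```

```text
time: 7.55
position: [0.5483, 0.1989, -0.0029]
tool_rot: [-2.355, -2.079, -0.001]
ft_force: [-0.7, 2.5, 1.7]
grip_width: 0.689
grip_force: 15.0
[  241     0   159   182 28273] (array([ 0.0967, -0.0003]), array([60.5, 73.1]), np.float32(0.06)) x 0.0602 0.1333 y [-0.0298  0.029 ]
   0.065 0.08 -0.0306 0.0298
   0.08 0.1 -0.0305 0.0299
   0.1 0.12 -0.0305 0.0296
[ 543   45   41  112 1488] (array([0.1005, 0.1041]), array([18.8, 50.5]), np.float32(174.13)) x 0.0761 0.1266 y [0.095  0.1145]
   0.065 0.08 0.1068 0.116
   0.08 0.1 0.0948 0.1079
   0.1 0.12 0.0945 0.1027
[   0  106   65  143 1773] (array([ 0.0665, -0.1394]), array([51.6, 71.2]), np.float32(13.78)) x 0.0338 0.1044 y [-0.1695 -0.1135]
   0.03 0.04 -0.1665 -0.1291
   0.065 0.08 -0.1182 -0.1127
   0.08 0.1 -0.1572 -0.1151
   0.1 0.12 -0.1575 -0.1323
[ 248  215  150   70 9096] (array([0.0325, 0.0006]), array([28.4, 60.2]), np.float32(90.25)) x 0.0182 0.0466 y [-0.0287  0.03  ]
   0.03 0.04 -0.0293 0.0306
((array([0.5502, 0.3459]), array([39.4, 76.6]), np.float32(37.52)), np.float64(0.0341), 463)
```

```bash
python3 -m inch '[{"slide":[0.02,-0.004,0],"angular":[0,0,0],"claw":0.2},{"slide":[0.04,-0.004,0],"angular":[0,0,0],"claw":0.2},{"slide":[0.052,-0.004,0],"angular":[0,0,0],"claw":0.2},{"slide":[0.058,-0.004,0],"angular":[0,0,0],"claw":0.2},{"slide":[0.061,-0.004,0],"angular":[0,0,0],"claw":0.2},{"slide":[0.061,-0.004,0],"angular":[0,0,0],"claw":0.2}]' 15
python3 - <<'E'
from h import *
s=ctrl.get_state();w=ctrl.get_image('wrist');t,W=wcloud(w,s)
for a,b in((.03,.04),(.04,.045),(.045,.05),(.055,.06),(.065,.08)):
    m=(abs(W[...,2]-.034)<.004)&(w['color'].min(-1)>90)&(t[...,0]>a)&(t[...,0]<b)&(abs(t[...,1])<.05)&(np.mgrid[:480,:640][0]<285)
    k=t[m];print(a,b,len(k),k[:,1].min().round(4),k[:,1].max().round(4),k[:,2].mean().round(4)) if len(k) else print(a,b,0)
c=W[:285,320];tt=t[:285,320];print([(x*1000).round(1).tolist() for x in tt[190:260:4,[0,2]]])
E
```

```text
time: 8.25
position: [0.5496, 0.213, -0.0029]
tool_rot: [2.355, 2.077, -0.001]
ft_force: [0.7, -4.0, 6.2]
grip_width: 0.689
grip_force: 15.0
0.03 0.04 3322 -0.0293 0.0306 -0.0374
0.04 0.045 1951 -0.0292 0.0303 -0.0372
0.045 0.05 1802 -0.0297 0.0298 -0.0363
0.055 0.06 1998 -0.03 0.0301 -0.0374
0.065 0.08 6254 -0.0301 0.0301 -0.0374
[[57.0, -37.5], [55.3, -35.9], [53.9, -37.1], [52.4, -37.2], [50.9, -37.2], [49.3, -37.1], [47.7, -37.0], [45.8, -35.1], [44.7, -37.6], [43.1, -37.4], [41.4, -36.7], [40.0, -37.7], [38.5, -37.7], [36.7, -37.1], [35.2, -37.7], [33.7, -37.9], [32.0, -37.8], [30.4, -37.9]]
```

```bash
python3 -m inch '[{"slide":[0.004,0,0],"angular":[0,0,0],"claw":0.5},{"slide":[0.004,0,0],"angular":[0,0,0],"claw":0.7},{"slide":[0,0,0],"angular":[0,0,0],"claw":0.7},{"slide":[0,0,-0.2],"angular":[0,0,0],"claw":0.7},{"slide":[0,0,-0.4],"angular":[0,0,0],"claw":0.5},{"slide":[0,0,-0.6],"angular":[0,0,0],"claw":0.0},{"slide":[0,0,-0.8],"angular":[0,0,0],"claw":0.0},{"slide":[-0.25,0,-0.9],"angular":[0,0,0],"claw":0.0},{"slide":[-0.5,0,-0.9],"angular":[0,0,0],"claw":0.0},{"slide":[-0.5,0,-0.9],"angular":[0,0,0],"claw":0.0}]' 15
python3 - <<'E'
from h import *
from fit import *
s=ctrl.get_state();w=ctrl.get_image('wrist');t,W=wcloud(w,s);save('w4',w['color'])
# joint of the packs in wrist view
for a,b in((.10,.12),(.13,.15),(.16,.17),(.18,.2),(.2,.22)):
    m=(abs(W[...,2]-.034)<.005)&(w['color'].min(-1)>90)&(t[...,0]>a)&(t[...,0]<b)&(abs(t[...,1])<.05)
    k=t[m];print(a,b,len(k),k[:,1].min().round(4),k[:,1].max().round(4)) if len(k) else print(a,b,0)
for c in('top','scene'):
    im=ctrl.get_image(c);[print(c,x) for x in packs(im)];np.savez(c+'1.npz',**im);save(c+'1',im['color'])
cv2.imwrite('pics/c.png',np.hstack([cv2.resize(cv2.imread('pics/w4.png')[0:300,170:500],(440,400)),cv2.resize(cv2.imread('pics/top1.png')[190:300,140:240+40],(360,400))]))
n=np.array([-.4993,-.027,.866]);tz=3.1
rel((.5556,-.1286,.1001),down(93.1,30,3.1))
E
```

```text
time: 9.3
position: [0.5337, 0.0864, 0.2227]
tool_rot: [2.357, 2.073, 0.0]
ft_force: [0.7, -0.6, -0.5]
grip_width: 0.508
grip_force: 0.0
0.1 0.12 1233 -0.0297 0.0296
0.13 0.15 1221 -0.0297 0.0296
0.16 0.17 584 -0.0296 0.0294
0.18 0.2 1138 -0.0309 0.0288
0.2 0.22 1087 -0.0312 0.0291
top ((array([0.556 , 0.2777]), array([ 60.5, 165.7]), np.float32(83.25)), np.float64(0.0341), 2440)
scene ((array([0.5541, 0.2594]), array([ 61.2, 201.9]), np.float32(83.38)), np.float64(0.0339), 2537)
slide [-0.8468  0.1984  0.4878] ang [-0.8749 -0.7254 -3.2647]
```

View pics/c.png

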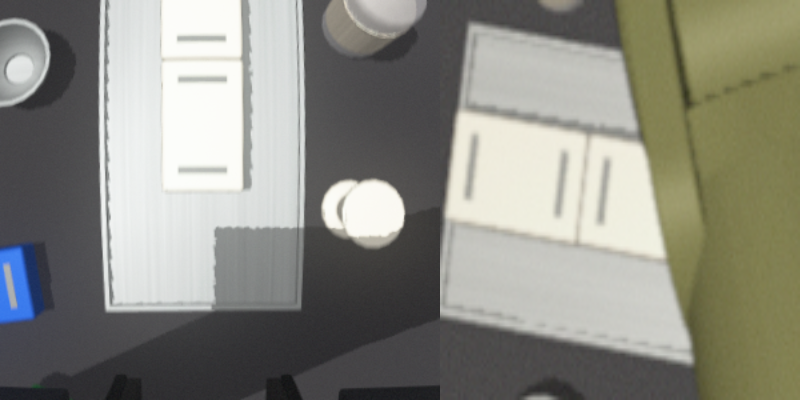

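The packs meet flush and in line: the seam is at left crop (203,57), edges agree to about 1 mm, and the joint length is 201.9 mm. Now the vials.

```bash
cat >> h.py <<'E'
def relk(p,Rt,k):
    s=ctrl.get_state();R0=R.from_rotvec(s['tool_rot']).as_matrix()
    sl=R0.T@(np.array(p)-s['position'])/.25; an=np.degrees(R.from_matrix(R0.T@Rt).as_rotvec())/30
    print('1/%d:'%k,'slide',(sl/k).round(3),'ang',(an/k).round(3))
E
python3 -m inch '[{"slide":[-0.2,0.05,0],"angular":[-0.1,-0.05,-0.9],"claw":0},{"slide":[-0.2,0.05,0],"angular":[-0.1,-0.05,-0.9],"claw":0},{"slide":[-0.2,0.05,0],"angular":[-0.1,-0.05,-0.9],"claw":0},{"slide":[-0.2,0.05,0],"angular":[-0.1,-0.05,-0.9],"claw":0}]' 15
python3 -c "
from h import *
relk((.535,-.130,.19),down(93.1,30,3.1),3)"
```

```text
time: 9.85
position: [0.5394, 0.0412, 0.2215]
tool_rot: [1.765, 2.532, 0.025]
ft_force: [-0.0, -0.6, -0.9]
grip_width: 0.5
grip_force: 0.0
1/3: slide [-0.211 -0.086  0.046] ang [-0.201 -0.249 -0.79 ]
```

```bash
python3 -m inch '[{"slide":[-0.21,-0.086,0.046],"angular":[-0.2,-0.25,-0.79],"claw":0},{"slide":[-0.21,-0.086,0.046],"angular":[-0.2,-0.25,-0.79],"claw":0},{"slide":[-0.21,-0.086,0.046],"angular":[-0.2,-0.25,-0.79],"claw":0},{"slide":[-0.21,-0.086,0.046],"angular":[-0.2,-0.25,-0.79],"claw":0}]'
python3 -c "
from h import *
relk((.535,-.130,.19),down(93.1,30,3.1),2)"
```

```text
time: 10.25
position: [0.5366, -0.0158, 0.2107]
tool_rot: [1.145, 2.684, 0.019]
ft_force: [0.1, 0.7, -0.2]
grip_width: 0.495
grip_force: 0.0
1/2: slide [-0.153 -0.165  0.057] ang [-0.205 -0.249 -0.792]
```

```bash
python3 -m inch '[{"slide":[-0.153,-0.165,0.057],"angular":[-0.205,-0.25,-0.792],"claw":0},{"slide":[-0.153,-0.165,0.057],"angular":[-0.205,-0.25,-0.792],"claw":0},{"slide":[-0.153,-0.165,0.057],"angular":[-0.205,-0.25,-0.792],"claw":0},{"slide":[-0.153,-0.165,0.057],"angular":[-0.205,-0.25,-0.792],"claw":0}]'
python3 -c "
from h import *
relk((.535,-.130,.19),down(93.1,30,3.1),1)"
```

```text
time: 10.65
position: [0.5362, -0.0744, 0.2]
tool_rot: [0.529, 2.708, 0.02]
ft_force: [-0.2, 0.3, 0.1]
grip_width: 0.499
grip_force: 0.0
1/1: slide [-0.063 -0.212  0.048] ang [-0.206 -0.249 -0.799]
```

```bash
python3 -m inch '[{"slide":[-0.063,-0.212,0.048],"angular":[-0.206,-0.25,-0.8],"claw":0},{"slide":[-0.063,-0.212,0.048],"angular":[-0.206,-0.25,-0.8],"claw":0},{"slide":[-0.063,-0.212,0.048],"angular":[-0.206,-0.25,-0.8],"claw":0},{"slide":[-0.063,-0.212,0.048],"angular":[-0.206,-0.25,-0.8],"claw":0},{"slide":[-0.063,-0.212,0.048],"angular":[-0.206,-0.25,-0.8],"claw":0}]'
python3 - <<'E'
from h import *
s=ctrl.get_state();w=ctrl.get_image('wrist');t,W=wcloud(w,s);save('w5',w['color']);np.savez('w5.npz',t=t,W=W,c=w['color'])
for o in ctrl.outline_of('vial_a','wrist'):
    q=t[o['mask']];k=q[q[:,2]<np.percentile(q[:,2],50)];print(o['confidence'],o['bbox'],'tool med',np.median(q,0).round(4),'top',k.mean(0).round(4), np.median(W[o['mask']],0).round(3))
rel((.535,-.130,.14),down(93.1,30,3.1));print(R.from_rotvec(s['tool_rot']).as_matrix().round(3))
E
```

```text
time: 11.15
position: [0.5356, -0.1301, 0.1901]
tool_rot: [-0.068, 2.617, 0.021]
ft_force: [-0.3, -0.2, 0.6]
grip_width: 0.502
grip_force: 0.0
0.67 [322.6, 203.2, 27.2, 32.5] tool med [ 0.0302 -0.0012  0.0889] top [ 0.0281 -0.0012  0.0858] [ 0.555 -0.13   0.098]
0.65 [321.4, 128.8, 25.2, 35.3] tool med [ 0.0848 -0.0012  0.0893] top [ 0.0858 -0.0014  0.0863] [ 0.507 -0.133  0.068]
0.53 [400.4, 164.8, 52.2, 76.8] tool med [0.0598 0.0645 0.1228] top [0.0491 0.0667 0.1087] [ 0.543 -0.065  0.055]
slide [ 0.108  -0.0028  0.1738] ang [ 0.0004  0.0013 -0.0027]
[[-0.865 -0.052  0.499]
 [-0.044  0.999  0.028]
 [-0.5    0.002 -0.866]]
```

View pics/w5.png

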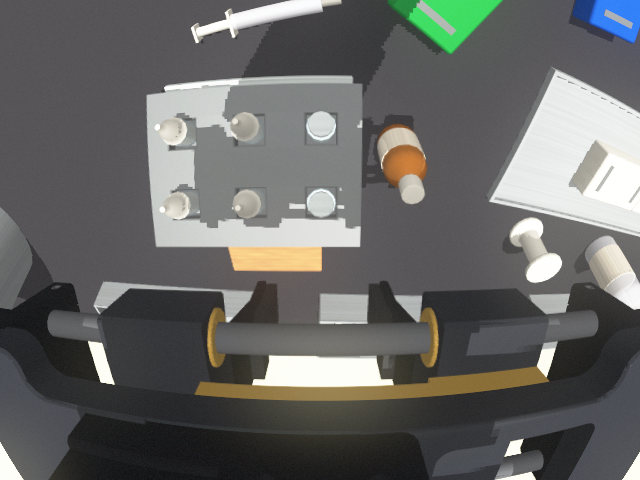

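The wrist view confirms it: flat round caps at (321,203) upper and (321,127) lower, next to the amber bottle. The other four have nozzles. I'll measure the caps precisely.

```bash
python3 - <<'E'
import numpy as np
d=np.load('w5.npz');t=d['t']
for x in(.0285,.0858):
    m=np.hypot(t[...,0]-x,t[...,1]+.001)<.014
    q=t[m];zt=np.percentile(q[:,2],8);k=q[abs(q[:,2]-zt)<.003]
    print(zt.round(4),len(k),'x',k[:,0].min().round(4),k[:,0].max().round(4),'y',k[:,1].min().round(4),k[:,1].max().round(4))
    r=np.hypot(t[...,0]-x,t[...,1]+.028);print('surface',np.median(t[r<.008][:,2]).round(4))
E
```

```text
-0.1355 3579 x 0.023 0.0274 y -0.0148 0.0128
surface -0.1191
-0.1756 2168 x 0.075 0.075 y -0.0 -0.0
surface 0.1132
```

```bash
python3 - <<'E'
import numpy as np
d=np.load('w5.npz');t=d['t'];ok=(t[...,2]>.05)&(t[...,2]<.14)
for x in(.0285,.0858):
    q=t[ok&(np.hypot(t[...,0]-x,t[...,1]+.001)<.014)];zt=np.percentile(q[:,2],10);k=q[abs(q[:,2]-zt)<.003]
    print(zt.round(4),len(k),'x',np.percentile(k[:,0],[1,99]).round(4),'y',np.percentile(k[:,1],[1,99]).round(4))
    for y in(-.028,.016):print('surface',np.median(t[ok&(np.hypot(t[...,0]-x,t[...,1]-y)<.006)][:,2]).round(4))
E
```

```text
0.088 517 x [0.0198 0.0375] y [-0.0105  0.0074]
surface 0.1132
surface 0.1133
0.0881 531 x [0.0784 0.0953] y [-0.01    0.0073]
surface 0.1131
surface 0.1134
```

```bash
python3 -m inch '[{"slide":[0.114,-0.006,0.1],"angular":[0,0,0],"claw":0},{"slide":[0.114,-0.006,0.25],"angular":[0,0,0],"claw":0},{"slide":[0.114,-0.006,0.35],"angular":[0,0,0],"claw":0},{"slide":[0.114,-0.006,0.42],"angular":[0,0,0],"claw":0},{"slide":[0.114,-0.006,0.47],"angular":[0,0,0],"claw":0},{"slide":[0.114,-0.006,0.495],"angular":[0,0,0],"claw":0},{"slide":[0.114,-0.006,0.495],"angular":[0,0,0],"claw":0}]'
python3 - <<'E'
from h import *
s=ctrl.get_state();w=ctrl.get_image('wrist');t,W=wcloud(w,s);c=w['color']
print((s['position']).round(4))
rel(np.array([.5356,-.1301,.1901])+np.array([[-.865,-.052,.499],[-.044,.999,.028],[-.5,.002,-.866]])@[.0286,-.0015,.124],down(93.1,30,3.1))
m=(abs(t[...,2]+.036)<.012)&(np.hypot(t[...,0],t[...,1])<.02);q=t[m]
print(len(q),np.percentile(q,[2,50,98],axis=0).round(4) if len(q) else '')
E
```

```text
time: 11.95
position: [0.5738, -0.1291, 0.0692]
tool_rot: [-0.072, 2.616, 0.02]
ft_force: [-0.8, 0.0, 0.1]
grip_width: 0.499
grip_force: 0.0
[ 0.5738 -0.1291  0.0692]
slide [0.0064 0.0011 0.0032] ang [-0.0004  0.0031  0.0013]
1241 [[-0.0003 -0.009  -0.0362]
 [ 0.0056 -0.0003 -0.0346]
 [ 0.0104  0.0086 -0.0242]]
```

```bash
python3 -m inch '[{"slide":[0.005,0,0],"angular":[0,0,0],"claw":-0.7},{"slide":[0.005,0,0],"angular":[0,0,0],"claw":-0.7},{"slide":[0.005,0,0],"angular":[0,0,0],"claw":-0.7},{"slide":[0.005,0,0],"angular":[0,0,0],"claw":-0.7},{"slide":[0.005,0,0],"angular":[0,0,0],"claw":-0.7}]' 12
python3 -c "
from h import *
s=ctrl.get_state();print(s['grip_width']*87,s['grip_force'],s['ft_force'])"
```

```text
time: 12.5
position: [0.5724, -0.1307, 0.0697]
tool_rot: [-0.071, 2.615, 0.017]
ft_force: [-0.9, 0.3, 2.1]
grip_width: 0.247
grip_force: 12.0
21.47874395082097 11.985946919085109 [-0.92483061  0.32175474  2.13123142]
```

```bash
python3 -m inch '[{"slide":[0,0,-0.04],"angular":[0,0,0],"claw":-0.7},{"slide":[0,0,-0.1],"angular":[0,0,0],"claw":-0.7},{"slide":[0,0,-0.25],"angular":[0,0,0],"claw":-0.7},{"slide":[0,0,-0.4],"angular":[0,0,0],"claw":-0.7},{"slide":[0,0,-0.55],"angular":[0,0,0],"claw":-0.7},{"slide":[0,0,-0.55],"angular":[0,0,0],"claw":-0.7}]' 12
python3 - <<'E'
from h import *
s=ctrl.get_state();w=ctrl.get_image('wrist');t,W=wcloud(w,s)
m=(t[...,2]>-.05)&(t[...,2]<.005)&(np.hypot(t[...,0],t[...,1])<.02);q=t[m]
print(s['grip_width']*87,len(q),np.percentile(q,[2,50,98],axis=0).round(4));k=q[q[:,2]<np.percentile(q[:,2],3)+.004];print(np.percentile(k,[2,98],axis=0).round(4))
relk((.563,.31,.2),down(82.85),3)
E
```

```text
time: 13.1
position: [0.5036, -0.1356, 0.1907]
tool_rot: [-0.069, 2.613, 0.015]
ft_force: [0.1, -0.3, -0.8]
grip_width: 0.245
grip_force: 12.0
21.295825614163324 3453 [[-0.0011 -0.0163 -0.0484]
 [ 0.008   0.0002 -0.031 ]
 [ 0.0105  0.0162  0.0003]]
[[ 0.0079 -0.0169 -0.0498]
 [ 0.0106  0.017  -0.0438]]
1/3: slide [-0.103  0.588  0.042] ang [0.028 0.335 0.111]
```

```bash
python3 -m inch '[{"slide":[-0.103,0.588,0.02],"angular":[0.028,0.335,0.111],"claw":-0.7},{"slide":[-0.103,0.588,0.02],"angular":[0.028,0.335,0.111],"claw":-0.7},{"slide":[-0.103,0.588,0.02],"angular":[0.028,0.335,0.111],"claw":-0.7},{"slide":[-0.103,0.588,0.02],"angular":[0.028,0.335,0.111],"claw":-0.7},{"slide":[-0.103,0.588,0.02],"angular":[0.028,0.335,0.111],"claw":-0.7}]' 12
python3 -c "
from h import *
relk((.563,.31,.2),down(82.85),2)"
```

```text
time: 13.65
position: [0.5201, 0.0181, 0.1962]
tool_rot: [-0.001, 2.792, 0.013]
ft_force: [-0.3, -0.4, -0.2]
grip_width: 0.242
grip_force: 12.0
1/2: slide [-0.083  0.584  0.028] ang [0.03  0.333 0.119]
```

```bash
python3 -m inch '[{"slide":[-0.083,0.584,0.0],"angular":[0.03,0.333,0.119],"claw":-0.7},{"slide":[-0.083,0.584,0.0],"angular":[0.03,0.333,0.119],"claw":-0.7},{"slide":[-0.083,0.584,0.0],"angular":[0.03,0.333,0.119],"claw":-0.7},{"slide":[-0.083,0.584,0.0],"angular":[0.03,0.333,0.119],"claw":-0.7},{"slide":[-0.083,0.584,0.0],"angular":[0.03,0.333,0.119],"claw":-0.7}]' 12
python3 -c "
from h import *
relk((.563,.31,.2),down(82.85),1)"
```

```text
time: 14.15
position: [0.5398, 0.1606, 0.204]
tool_rot: [0.099, 2.967, 0.008]
ft_force: [-0.1, -1.0, 0.1]
grip_width: 0.251
grip_force: 12.0
1/1: slide [-0.049  0.602  0.031] ang [0.031 0.33  0.11 ]
```

```bash
python3 -m inch '[{"slide":[-0.049,0.602,0.03],"angular":[0.031,0.33,0.11],"claw":-0.7},{"slide":[-0.049,0.602,0.03],"angular":[0.031,0.33,0.11],"claw":-0.7},{"slide":[-0.049,0.602,0.03],"angular":[0.031,0.33,0.11],"claw":-0.7},{"slide":[-0.049,0.602,0.03],"angular":[0.031,0.33,0.11],"claw":-0.7},{"slide":[-0.049,0.602,0.03],"angular":[0.031,0.33,0.11],"claw":-0.7},{"slide":[-0.049,0.602,0.03],"angular":[0.031,0.33,0.11],"claw":-0.7}]' 12
python3 - <<'E'
from h import *
from fit import rect
s=ctrl.get_state();w=ctrl.get_image('wrist');t,W=wcloud(w,s);save('w6',w['color'])
m=(abs(W[...,2]-.034)<.006)&(w['color'].min(-1)>80)&(np.hypot(W[...,0]-.555,W[...,1]-.26)<.13)&(abs(W[...,0]-.555)<.06)
m=cv2.morphologyEx(m.astype(np.uint8),cv2.MORPH_OPEN,np.ones((3,3)));n,L,st,_=cv2.connectedComponentsWithStats(m)
i=1+st[1:,4].argmax();q=W[L==i];print(st[i],rect(q[:,:2]),q.min(0).round(4),q.max(0).round(4))
a=np.radians(82.9);e=np.array([np.cos(a),np.sin(a)]);f=np.array([np.sin(a),-np.cos(a)])
print('along',np.percentile(q[:,:2]@e,[.2,99.8]).round(4),'across',np.percentile(q[:,:2]@f,[.2,99.8]).round(4))
k=t[(t[...,2]>-.045)&(t[...,2]<.02)&(np.hypot(t[...,0],t[...,1])<.013)];print('vial',np.percentile(k,[1,50,99],axis=0).round(4))
rel((.563,.31,.09),down(82.85))
E
```

```text
time: 14.75
position: [0.5646, 0.306, 0.2005]
tool_rot: [0.204, 3.134, -0.006]
ft_force: [1.2, -0.2, -0.6]
grip_width: 0.242
grip_force: 12.0
[  173   184   206    64 12412] (array([0.5554, 0.2591]), array([ 60.8, 200.4]), np.float32(83.07)) [0.5143 0.1568 0.0284] [0.5969 0.3603 0.0374]
along [0.2267 0.4249] across [0.4888 0.5491]
vial [[-0.0026 -0.0109 -0.0396]
 [ 0.0059  0.0003 -0.0279]
 [ 0.01    0.011   0.0022]]
slide [0.0106 0.018  0.4437] ang [-0.0064  0.0044 -0.0117]
```

```bash
python3 -m inch '[{"slide":[0.0137,0.009,0.15],"angular":[-0.006,0.004,-0.012],"claw":-0.7},{"slide":[0.0137,0.009,0.3],"angular":[-0.006,0.004,-0.012],"claw":-0.7},{"slide":[0.0137,0.009,0.45],"angular":[-0.006,0.004,-0.012],"claw":-0.7},{"slide":[0.0137,0.009,0.56],"angular":[-0.006,0.004,-0.012],"claw":-0.7},{"slide":[0.0137,0.009,0.61],"angular":[-0.006,0.004,-0.012],"claw":-0.7},{"slide":[0.0137,0.009,0.62],"angular":[-0.006,0.004,-0.012],"claw":-0.7},{"slide":[0.0137,0.009,0.62],"angular":[-0.006,0.004,-0.012],"claw":-0.7}]' 12
python3 -c "
from h import *
rel((.5615,.3087,.0365),down(82.85));print(ctrl.get_state()['ft_force'])"
```

```text
time: 15.5
position: [0.5621, 0.311, 0.0475]
tool_rot: [0.192, 3.135, 0.005]
ft_force: [-0.0, 0.1, 0.2]
grip_width: 0.245
grip_force: 12.0
slide [ 0.0011 -0.0094  0.0439] ang [0.0058 0.0017 0.0041]
[-0.03713003  0.13748417  0.22233474]
```

```bash
python3 -m inch '[{"slide":[0.001,-0.009,0.02],"angular":[0.005,0.002,0.004],"claw":-0.7},{"slide":[0.001,-0.009,0.035],"angular":[0.005,0.002,0.004],"claw":-0.7},{"slide":[0.001,-0.009,0.04],"angular":[0.005,0.002,0.004],"claw":-0.7},{"slide":[0.001,-0.009,0.04],"angular":[0.005,0.002,0.004],"claw":-0.7},{"slide":[0.001,-0.009,0.044],"angular":[0.005,0.002,0.004],"claw":-0.7},{"slide":[0.001,-0.009,0.044],"angular":[0.005,0.002,0.004],"claw":-0.7}]' 12
python3 -c "
from h import *
rel((.5615,.3087,.0365),down(82.85));print(ctrl.get_state()['ft_force'])"
```

```text
time: 16.1
position: [0.5627, 0.3102, 0.0379]
tool_rot: [0.194, 3.133, 0.003]
ft_force: [0.9, -1.2, 7.8]
grip_width: 0.243
grip_force: 12.0
slide [ 0.004  -0.0066  0.0054] ang [0.0035 0.0051 0.002 ]
[ 0.87085684 -1.22405107  7.7509564 ]
```

```bash
python3 -m inch '[{"slide":[0,0,-0.004],"angular":[0,0,0],"claw":-0.4},{"slide":[0,0,-0.004],"angular":[0,0,0],"claw":-0.2},{"slide":[0,0,-0.004],"angular":[0,0,0],"claw":0},{"slide":[0,0,-0.004],"angular":[0,0,0],"claw":0},{"slide":[0,0,-0.08],"angular":[0,0,0],"claw":0},{"slide":[0,0,-0.2],"angular":[0,0,0],"claw":0},{"slide":[0,0,-0.4],"angular":[0,0,0],"claw":0},{"slide":[0,0,-0.6],"angular":[0,0,0],"claw":0},{"slide":[0,-0.2,-0.62],"angular":[0,0,0],"claw":0},{"slide":[0,-0.4,-0.62],"angular":[0,0,0],"claw":0}]' 12
python3 - <<'E'
from h import *
s=ctrl.get_state();w=ctrl.get_image('wrist');t,W=wcloud(w,s)
q=W[(W[...,2]>.06)&(W[...,2]<.08)&(np.hypot(W[...,0]-.5615,W[...,1]-.31)<.03)];print('vial top',len(q),np.percentile(q,[2,50,98],axis=0).round(4))
im=ctrl.get_image('top');P=cloud(im);q=P[(P[...,2]>.06)&(P[...,2]<.08)&(np.hypot(P[...,0]-.5615,P[...,1]-.31)<.03)];print(len(q),np.percentile(q,[2,50,98],axis=0).round(4) if len(q) else '')
relk((.4987,-.131,.17),down(93.1,30,3.1),3)
E
```

```text
time: 17.1
position: [0.549, 0.2131, 0.1944]
tool_rot: [0.184, 3.132, 0.005]
ft_force: [1.3, -1.7, -1.0]
grip_width: 0.502
grip_force: 0.0
vial top 469 [[0.5547 0.3008 0.0604]
 [0.5622 0.3083 0.0721]
 [0.5725 0.3179 0.0736]]
0 
1/3: slide [ 0.009 -0.448  0.031] ang [-0.035 -0.332 -0.116]
```

```bash
python3 -m inch '[{"slide":[0.009,-0.6,0.0],"angular":[-0.035,-0.332,-0.116],"claw":0},{"slide":[0.009,-0.6,0.0],"angular":[-0.035,-0.332,-0.116],"claw":0},{"slide":[0.009,-0.6,0.0],"angular":[-0.035,-0.332,-0.116],"claw":0},{"slide":[0.009,-0.6,0.0],"angular":[-0.035,-0.332,-0.116],"claw":0},{"slide":[0.009,-0.6,0.0],"angular":[-0.035,-0.332,-0.116],"claw":0}]' 12
python3 -c "
from h import *
relk((.4776,-.1343,.15),down(93.1,30,3.1),2)"
```

```text
time: 17.7
position: [0.5279, 0.06, 0.1913]
tool_rot: [0.099, 2.966, 0.009]
ft_force: [0.6, 0.6, 1.0]
grip_width: 0.501
grip_force: 0.0
1/2: slide [ 0.087 -0.395  0.064] ang [-0.028 -0.333 -0.112]
```

```bash
python3 -m inch '[{"slide":[0.087,-0.395,0.0],"angular":[-0.028,-0.333,-0.112],"claw":0},{"slide":[0.087,-0.395,0.0],"angular":[-0.028,-0.333,-0.112],"claw":0},{"slide":[0.087,-0.395,0.0],"angular":[-0.028,-0.333,-0.112],"claw":0},{"slide":[0.087,-0.395,0.0],"angular":[-0.028,-0.333,-0.112],"claw":0}]' 12
python3 -c "
from h import *
relk((.4776,-.1343,.15),down(93.1,30,3.1),1)"
```

```text
time: 18.1
position: [0.4996, -0.036, 0.1852]
tool_rot: [0.007, 2.794, 0.016]
ft_force: [0.5, 0.8, 0.9]
grip_width: 0.502
grip_force: 0.0
1/1: slide [ 0.128 -0.395  0.099] ang [-0.025 -0.335 -0.109]
```

```bash
python3 -m inch '[{"slide":[0.128,-0.395,0.099],"angular":[-0.025,-0.335,-0.109],"claw":0},{"slide":[0.128,-0.395,0.099],"angular":[-0.025,-0.335,-0.109],"claw":0},{"slide":[0.128,-0.395,0.099],"angular":[-0.025,-0.335,-0.109],"claw":0},{"slide":[0.128,-0.395,0.099],"angular":[-0.025,-0.335,-0.109],"claw":0},{"slide":[0.128,-0.395,0.099],"angular":[-0.025,-0.335,-0.109],"claw":0}]' 12
python3 -c "
from h import *
rel((.5225,-.1319,.0393),down(93.1,30,3.1))
s=ctrl.get_state();w=ctrl.get_image('wrist');t,W=wcloud(w,s);n=np.array([-.4993,-.027,.866])
top=np.array([.5225,-.1319,.0393])+.036*n;q=t[(np.linalg.norm(W-top,axis=-1)<.016)];print(len(q),np.percentile(q,[2,50,98],axis=0).round(4) if len(q) else '')
q=q[q[:,2]<np.percentile(q[:,2],10)+.004] if len(q) else q;print(np.percentile(q,[2,98],axis=0).round(4) if len(q) else '')"
```

```text
time: 18.6
position: [0.4828, -0.133, 0.1491]
tool_rot: [-0.077, 2.618, 0.024]
ft_force: [0.6, 0.5, 1.2]
grip_width: 0.501
grip_force: 0.0
slide [ 0.0816 -0.0061  0.4598] ang [ 0.0086 -0.0026  0.007 ]
630 [[ 0.0126 -0.0104  0.0781]
 [ 0.0213 -0.0011  0.0797]
 [ 0.0292  0.0073  0.0914]]
[[ 0.0125 -0.0102  0.0781]
 [ 0.0289  0.0066  0.0813]]
```

```bash
python3 -m inch '[{"slide":[0.083,-0.006,0.12],"angular":[0.008,-0.002,0.006],"claw":0},{"slide":[0.083,-0.006,0.25],"angular":[0.008,-0.002,0.006],"claw":0},{"slide":[0.083,-0.006,0.35],"angular":[0.008,-0.002,0.006],"claw":0},{"slide":[0.083,-0.006,0.42],"angular":[0.008,-0.002,0.006],"claw":0},{"slide":[0.083,-0.006,0.458],"angular":[0.008,-0.002,0.006],"claw":0},{"slide":[0.083,-0.006,0.458],"angular":[0.008,-0.002,0.006],"claw":0},{"slide":[0.083,-0.006,0.458],"angular":[0.008,-0.002,0.006],"claw":0}]' 12
python3 - <<'E'
from h import *
s=ctrl.get_state();w=ctrl.get_image('wrist');t,W=wcloud(w,s)
rel((.5225,-.1319,.0393),down(93.1,30,3.1));print(s['ft_force'])
q=t[(abs(t[...,2]+.036)<.012)&(np.hypot(t[...,0],t[...,1])<.02)]
print(len(q),np.percentile(q,[2,50,98],axis=0).round(4))
E
```

```text
time: 19.35
position: [0.5214, -0.1333, 0.0397]
tool_rot: [-0.07, 2.617, 0.018]
ft_force: [0.2, 0.5, -0.0]
grip_width: 0.501
grip_force: 0.0
slide [-0.0028  0.0073  0.005 ] ang [-0.0032  0.0022 -0.0007]
[ 0.17517315  0.50997893 -0.00598156]
986 [[-0.001  -0.0075 -0.0354]
 [ 0.004   0.001  -0.0339]
 [ 0.0084  0.0096 -0.0242]]
```

```bash
python3 -m inch '[{"slide":[-0.004,0.004,0.003],"angular":[0,0,0],"claw":-0.7},{"slide":[-0.004,0.004,0.003],"angular":[0,0,0],"claw":-0.7},{"slide":[-0.004,0.004,0.003],"angular":[0,0,0],"claw":-0.7},{"slide":[-0.004,0.004,0.003],"angular":[0,0,0],"claw":-0.7},{"slide":[-0.004,0.004,0.003],"angular":[0,0,0],"claw":-0.7},{"slide":[-0.004,0.004,-0.04],"angular":[0,0,0],"claw":-0.7},{"slide":[-0.004,0.004,-0.12],"angular":[0,0,0],"claw":-0.7},{"slide":[-0.004,0.004,-0.3],"angular":[0,0,0],"claw":-0.7},{"slide":[-0.004,0.004,-0.5],"angular":[0,0,0],"claw":-0.7},{"slide":[0,0.004,-0.5],"angular":[0,0,0],"claw":-0.7}]' 12
python3 - <<'E'
from h import *
s=ctrl.get_state();w=ctrl.get_image('wrist');t,W=wcloud(w,s)
q=t[(t[...,2]>-.045)&(t[...,2]<.02)&(np.hypot(t[...,0],t[...,1])<.013)];print(s['grip_width']*87,len(q),np.percentile(q,[1,50,99],axis=0).round(4))
relk((.5493,.2095,.21),down(82.85),3)
E
```

```text
time: 20.4
position: [0.4713, -0.1452, 0.1425]
tool_rot: [-0.068, 2.623, 0.025]
ft_force: [0.6, 0.3, 0.7]
grip_width: 0.245
grip_force: 12.0
21.2960100433933 2164 [[-0.0029 -0.0111 -0.0392]
 [ 0.0052  0.0001 -0.0254]
 [ 0.009   0.0109  0.0012]]
1/3: slide [-0.157  0.466 -0.013] ang [0.032 0.328 0.11 ]
```

```bash
python3 -m inch '[{"slide":[-0.05,0.1,-0.15],"angular":[0.032,0.328,0.11],"claw":-0.7},{"slide":[-0.157,0.466,-0.15],"angular":[0.032,0.328,0.11],"claw":-0.7},{"slide":[-0.157,0.466,-0.15],"angular":[0.032,0.328,0.11],"claw":-0.7},{"slide":[-0.157,0.466,-0.15],"angular":[0.032,0.328,0.11],"claw":-0.7},{"slide":[-0.157,0.466,-0.15],"angular":[0.032,0.328,0.11],"claw":-0.7}]' 12
python3 -c "
from h import *
relk((.5493,.2095,.20),down(82.85),2)"
```

```text
time: 20.95
position: [0.4805, -0.0226, 0.1927]
tool_rot: [-0.001, 2.798, 0.021]
ft_force: [-1.4, 0.0, -0.1]
grip_width: 0.243
grip_force: 12.0
1/2: slide [-0.134  0.464  0.039] ang [0.034 0.327 0.119]
```

```bash
python3 -m inch '[{"slide":[-0.134,0.464,0.02],"angular":[0.034,0.327,0.119],"claw":-0.7},{"slide":[-0.134,0.464,0.02],"angular":[0.034,0.327,0.119],"claw":-0.7},{"slide":[-0.134,0.464,0.02],"angular":[0.034,0.327,0.119],"claw":-0.7},{"slide":[-0.134,0.464,0.02],"angular":[0.034,0.327,0.119],"claw":-0.7},{"slide":[-0.134,0.464,0.02],"angular":[0.034,0.327,0.119],"claw":-0.7}]' 12
python3 -c "
from h import *
relk((.5493,.2095,.20),down(82.85),1)"
```

```text
time: 21.45
position: [0.5131, 0.0883, 0.1997]
tool_rot: [0.103, 2.97, 0.009]
ft_force: [0.3, -0.3, -0.7]
grip_width: 0.241
grip_force: 12.0
1/1: slide [-0.109  0.493  0.023] ang [0.032 0.323 0.106]
```

```bash
python3 -m inch '[{"slide":[-0.109,0.493,0.02],"angular":[0.032,0.323,0.106],"claw":-0.7},{"slide":[-0.109,0.493,0.02],"angular":[0.032,0.323,0.106],"claw":-0.7},{"slide":[-0.109,0.493,0.02],"angular":[0.032,0.323,0.106],"claw":-0.7},{"slide":[-0.109,0.493,0.02],"angular":[0.032,0.323,0.106],"claw":-0.7},{"slide":[-0.109,0.493,0.02],"angular":[0.032,0.323,0.106],"claw":-0.7},{"slide":[-0.109,0.493,0.02],"angular":[0.032,0.323,0.106],"claw":-0.7}]' 12
python3 -c "
from h import *
rel((.5493,.2095,.045),down(82.85))"
```

```text
time: 22.05
position: [0.5501, 0.2075, 0.2018]
tool_rot: [0.201, 3.134, -0.001]
ft_force: [-0.4, -0.6, -0.0]
grip_width: 0.249
grip_force: 12.0
slide [0.0051 0.0078 0.627 ] ang [-0.0014  0.0029 -0.0066]
```

```bash
python3 -m inch '[{"slide":[0.005,0.005,0.15],"angular":[-0.001,0.003,-0.007],"claw":-0.7},{"slide":[0.005,0.005,0.3],"angular":[-0.001,0.003,-0.007],"claw":-0.7},{"slide":[0.005,0.005,0.45],"angular":[-0.001,0.003,-0.007],"claw":-0.7},{"slide":[0.005,0.005,0.57],"angular":[-0.001,0.003,-0.007],"claw":-0.7},{"slide":[0.005,0.005,0.62],"angular":[-0.001,0.003,-0.007],"claw":-0.7},{"slide":[0.005,0.005,0.62],"angular":[-0.001,0.003,-0.007],"claw":-0.7},{"slide":[0.005,0.005,0.64],"angular":[-0.001,0.003,-0.007],"claw":-0.7},{"slide":[0.005,0.005,0.64],"angular":[-0.001,0.003,-0.007],"claw":-0.7}]' 12
python3 -c "
from h import *
rel((.5493,.2095,.037),down(82.85))"
```

```text
time: 22.85
position: [0.5502, 0.2123, 0.0434]
tool_rot: [0.191, 3.134, 0.004]
ft_force: [0.1, -0.1, 0.1]
grip_width: 0.25
grip_force: 12.0
slide [ 0.0024 -0.0117  0.0257] ang [0.0051 0.004  0.0061]
```

```bash
python3 -m inch '[{"slide":[0.002,-0.011,0.01],"angular":[0.005,0.004,0.006],"claw":-0.7},{"slide":[0.002,-0.011,0.018],"angular":[0.005,0.004,0.006],"claw":-0.7},{"slide":[0.002,-0.011,0.022],"angular":[0.005,0.004,0.006],"claw":-0.7},{"slide":[0.002,-0.011,0.026],"angular":[0.005,0.004,0.006],"claw":-0.7},{"slide":[0.002,-0.011,0.026],"angular":[0.005,0.004,0.006],"claw":-0.7}]' 12
```

```text
time: 23.35
position: [0.5497, 0.2097, 0.037]
tool_rot: [0.195, 3.135, -0.0]
ft_force: [0.4, -1.0, 6.4]
grip_width: 0.246
grip_force: 12.0
```

Contact (6 N). Release and lift away.

```bash
python3 -m inch '[{"slide":[0,0,-0.003],"angular":[0,0,0],"claw":-0.4},{"slide":[0,0,-0.003],"angular":[0,0,0],"claw":-0.2},{"slide":[0,0,-0.003],"angular":[0,0,0],"claw":0},{"slide":[0,0,-0.003],"angular":[0,0,0],"claw":0},{"slide":[0,0,-0.08],"angular":[0,0,0],"claw":0},{"slide":[0,0,-0.2],"angular":[0,0,0],"claw":0},{"slide":[0,0,-0.4],"angular":[0,0,0],"claw":0},{"slide":[0,0,-0.6],"angular":[0,0,0],"claw":0},{"slide":[0,-0.2,-0.7],"angular":[0,0,0],"claw":0},{"slide":[0,-0.4,-0.7],"angular":[0,0,0],"claw":0}]' 12
python3 -m inch '[{"slide":[0,-0.2,0],"angular":[0,0,0],"claw":0},{"slide":[0,-0.4,0],"angular":[0,0,0],"claw":0},{"slide":[0,-0.6,0],"angular":[0,0,0],"claw":0},{"slide":[0,-0.8,0],"angular":[0,0,0],"claw":0},{"slide":[0,-0.8,0],"angular":[0,0,0],"claw":0}]'
python3 - <<'E'
from h import *
im=ctrl.get_image('top');sc=ctrl.get_image('scene');P=cloud(sc);Q=cloud(im)
for c in((.5615,.3087),(.5493,.2095)):
    for X in(P,Q):
        q=X[(X[...,2]>.066)&(X[...,2]<.08)&(np.hypot(X[...,0]-c[0],X[...,1]-c[1])<.025)]
        print(len(q),np.percentile(q,[2,50,98],axis=0).round(4).tolist() if len(q) else '')
a=cv2.resize(sc['color'][90:310,300:510],(400,420));b=cv2.resize(im['color'][180:300,140:260],(400,420));save('f',np.hstack([a,b]))
E
```

```text
time: 24.35
position: [0.5388, 0.118, 0.2147]
tool_rot: [0.186, 3.131, 0.003]
ft_force: [0.9, -1.3, -1.0]
grip_width: 0.501
grip_force: 0.0
time: 24.85
position: [0.5105, -0.0918, 0.2102]
tool_rot: [-0.215, -3.131, 0.007]
ft_force: [0.5, 0.4, -0.6]
grip_width: 0.502
grip_force: 0.0
71 [[0.5541, 0.3019, 0.0672], [0.563, 0.3099, 0.072], [0.571, 0.3196, 0.0747]]
82 [[0.5538, 0.3026, 0.0679], [0.5618, 0.3106, 0.072], [0.5696, 0.3195, 0.0766]]
82 [[0.5418, 0.201, 0.0669], [0.5507, 0.2086, 0.0714], [0.559, 0.2182, 0.0744]]
80 [[0.5414, 0.2023, 0.0679], [0.5501, 0.2107, 0.0724], [0.5579, 0.2189, 0.0754]]
```

View pics/f.png

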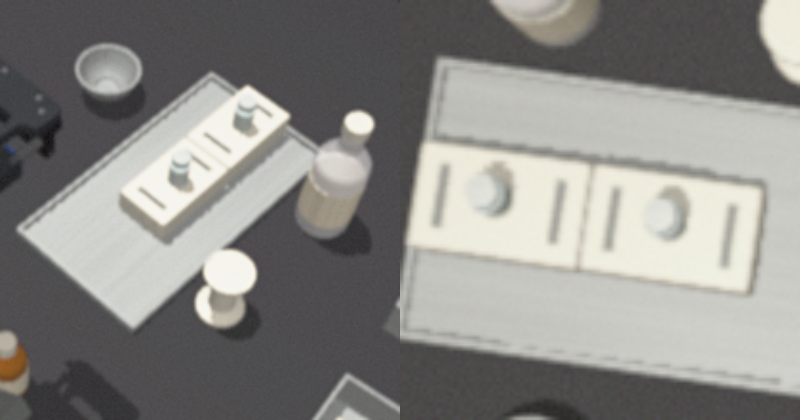

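Both vials stand upright in the middle of their packs (left crop (180,165) and (245,112)), their tops are at 72 mm as they should be, and the packs are flush.

```bash
python3 -c "
from h import *
print(ctrl.close_job())"
```

```text
the job is handed in; nothing more can be done
None
```

The job is handed in: the loose pack sits flush and in line (within about 1 mm) against the fixed one, and both squat vials stand upright in the middle of the packs, finished at about 25 s of the 72 s allowed; I didn't re-check the droppers and bystanders one by one at the end.

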